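# Draw the glass plate home and clip it

### The job

The glass plate on the scanner's bed has been left too far in, with its rear under the bridge: press on top of it with the fingertips, firmly enough to take it along but with care, and draw it towards you until its front edge lies flush against both stop blocks. Then turn the retaining clip fully round, over the plate, and let go. The glass cracks if the fingers bear on it with more than 20 N, and the other things must stay where they are.

Things in the scene. Friction and masses are not known exactly. Their poses are not given: they have to be found in the camera images.
- scanner: White scanner fixed to the bench, 370 x 200 mm. x axis from its open front end to its head, z up; origin on the bench, on the bed's centre line under the stops' faces. Black level bed, top 30 mm above the bench, sprung: it sinks several mm under a press and hits bottom at 16 mm. Guides 103 mm apart, level with the plate's top, let it slide along x only. Bridge: x 130 to 200, z 55 to 75 mm; then the head, to x 330, z 130 mm.
- stop (a point): The stop line: on the bed's centre line, 3 mm above the bed, at the x of the stop faces. Two steel blocks, 20 mm wide, 32 mm to either side of this point, 5 mm above the bed, stop the plate's front edge here. Same axes as the scanner.
- plate: Glass plate, 150 x 100 x 6 mm, 0.2 to 0.4 kg, flat on the bed, 1.5 mm play to each guide; frosted white band, 22 mm, along its front edge. Origin: centre of underside; x from front edge (-75 mm) to rear. Starts 45 to 70 mm short of the stops. A sprung bar under the bridge holds it down and drags on it: it follows fingertips only if they press on it with about 10 N or more. How far that sinks the bed is to be felt.
- plate_left (a point): The plate's front left top corner (x = -75, y = +50, z = 6 mm of the plate).
- plate_right (a point): The plate's front right top corner (x = -75, y = -50, z = 6 mm of the plate).
- clip (a joint): Turn of the retaining clip about its upright pivot, rad, clockwise from above: at 0 its arm points outward, 30 degrees to the left of the scanner's x axis; at its end stop, 2.09, straight across the plate (scanner -y). Starts at 0 to 0.5, stays where left, needs 2 N at the knob. Steel arm 14 mm wide, from 40 to 46 mm above the bench (4 mm clear of the plate).
- clip_knob (a point): On the axis of the clip's upright black round knob, 62 mm above the bench (about half-way up): 13 mm diameter, from 46 to 74 mm above the bench, on the clip's arm 55 mm from the pivot.
- clip_pivot (a point): On the clip's pivot axis, at the height of clip_knob: 20 mm behind the stop faces (+x) and 78 mm left of the scanner's centre line. Same axes as the scanner.
- spare: A second glass plate of the same kind, 150 x 100 x 6 mm, lying flat on the bench right of the scanner; leave it alone (origin: centre of its underside).
- bottle: White reagent bottle, 64 mm diameter, 160 mm tall, standing on the bench left of the scanner; leave it alone (origin: centre of its underside).
- rack: White tube rack with nine tubes, 70 x 70 x 45 mm, on the bench left of the scanner; leave it alone (origin: centre of its underside).
- tipbox: Grey pipette-tip box with clear lid, 122 x 87 x 70 mm, on the bench right of the scanner; leave it alone (origin: centre of its underside).
- vial: Small amber vial, 24 mm diameter, 42 mm tall, standing on the scanner's right-hand ledge; leave it alone (origin: centre of its underside).
- dishes: Two stacked clear dishes, 90 mm diameter, 30 mm tall, on top of the scanner's head; leave them alone (origin: centre of their underside).
- scoop: Steel sample scoop 170 mm long lying on the bench close along the left side of the scanner; leave it alone (origin: middle of its underside).
Not all that is in view belongs to the job. What is shaped like the plate but purple is not meant.

How it is judged (in metres and radians):
On the way, in this order (a step that is already met when the one before it is completed fails the run):
1. the plate is drawn home against both stop blocks while the clip is still open (x of each of plate_left, plate_right in the frame of stop below 0.0025 m and value of joint clip below 1 rad), for 0.2 s.
2. the clip is turned fully over the plate (x of each of plate_left, plate_right in the frame of stop below 0.0025 m and value of joint clip above 1.95 rad), for 0.2 s.
At the end, for the whole second after the job is handed in: Both front corners of the plate lie within 2.5 mm of the stop line, the plate flat on the bed and at rest, and the clip is turned over it to within 0.14 rad of its end stop (joint above 1.95 rad) (all of step 2 and linear speed of plate below 0.01 m/s and height (world z) of plate below 0.033 m); the robot touches nothing.
It fails at once if the fingers bear on the glass with more than 20 N (contact force between the fingers and plate above 20 N).
It fails at once if one of the other things (spare plate, bottle, rack, tip box, vial, dishes, scoop) is pushed more than 20 mm (distance of any of spare, bottle, rack, tipbox, vial, dishes, scoop from where it was at the start of the episode above 0.02 m).
It also fails if it takes over 64 s, if anything falls off the work surface, if the arm or the gripper's body presses on something with over 40 N, if the wrist force passes 120 N, or if a joint passes its speed limit or range.

### The arm

A 6-joint arm with a two-finger parallel gripper is mounted at the origin on the work surface. World frame = base frame: x ahead of the robot, y to its left, z up, the work surface at z = 0. Lengths are in mm, angles in rad, forces in N, time in s.
With the tool pointing down it reaches from about 300 to 775 mm from the base axis. Payload 14.6 kg.
Tool frame: the origin (TCP) lies at the very end of the fingers, on their centre line; the grasp point (between the pads) lies 19 mm behind it; z points along the fingers, y is the line along which they close (so a half turn about z gives the same grasp; the last joint's range is limited). The gripper opens to 94 mm and grips with 3 to 60 N. Pads are 16 mm wide; open, the fingers measure 119 mm over their backs; the gripper's body (75 mm by 177 mm) begins 78 mm behind the grasp point.
Start: joints at [1.25, 0.3, 1.521, -0, 1.321, -0.067], TCP at [138.094, 532.371, 205.446] pointing down, gripper open.
Joint ranges: [-3.03, 3.03], [-0.79, 2.21], [0.23, 2.52], [-1.04, 4.18], [0, 3.07], [-2.55, 2.55]. Speed limits (rad/s): [2.22, 2.22, 2.57, 3.14, 3.14, 3.14].

### API

Orientations are given as [roll, pitch, yaw] about the fixed x, y, z axes, in that order (R = Rz(yaw) Ry(pitch) Rx(roll)).
In Python, from cell import manip, camera, get_calibration gives the robot as it stands.
- The arm moves only by the tool arm_command, never from a script. Its argument "targets" is a list of rows, each an object of numbers: "hand": the opening, from -1 (shut) to 1 (fully open), so that 0 is half open; "x", "y", "z": the shift along the tool's x, y, z in m; "yaw": the turn about the tool's z in rad. In form: [{"hand": .., "x": .., "y": .., "z": .., "yaw": ..}, ...]. A call has 1 to 10 rows; each row shifts and turns the commanded pose from where the row before left it, along the tool's axes as they then stand; what a row does not reach is not made up. A row lasts 1/10 s, in which the tool goes at most 50 mm and 8.59 degrees, less where a joint would pass 70% of its speed; a pose out of reach is approached as far as the arm can. A call is refused whole if a number of a shift passes 0.05 or a number of a turn 0.15, either way. A call with a gripper value outside its range is refused whole. The fingers move at their own pace and stop on an object; "newtons" is the grip in N (left out, the last holds). Time passes only in rows, so rows that do not move let the fingers close. It gives the time, the measured TCP pose, the force, the opening and the grip force at its end, in the units of the state.
- manip.read_state(): the state, without advancing time (a new reading comes with each control period).
- camera(name): name is "scene" or "top" or "wrist"; returns the picture (400x640x3 uint8, red, green, blue); there is no depth.
- get_calibration(name): a dict with "K" (3x3 intrinsics, pixels), "cam_to_world" (4x4, takes a point from camera to world coordinates). Camera axes: x right, y up, looking along -z (the intrinsics and any distortion apply to the point x, -y, -z); pixel columns grow to the right and rows downward; lengths in mm; the calibration is good to about 2 mm. The wrist camera is an equidistant fisheye: a pixel r from the principal point sees the ray r / f radians off the axis. A picture is of the moment at which its call begins: read the wrist's pose just before it. get_calibration takes no time and is no camera call; for the wrist camera it gives the pose at the moment of the call.
- manip.sign_off(): hands the job in; it is judged then, once.
The state is a dict: "clock": time; "joints": joint angles; "qd": joint speeds; "effort": joint torques, N m; "eef_pos": TCP position; "eef_rot": TCP orientation; "wrist_force": force on the tool from outside, world axes, zero at the start; "moment": the same for the moment, N m; "finger_gap": finger opening in mm; "finger_force": force on a finger pad.
Only numpy, scipy, OpenCV 4.12 (cv2) and the standard library are available. Lean on these libraries where they do the work, as an engineer would, in place of code of your own. Each camera call takes 0.05 s, during which the arm holds its last target. There are 200 camera calls.

## Working session

There is one attempt and no reset: what is moved stays moved. The work goes in short steps, Python scripts to look and compute and a tool call to move; the robot and the scene stay as the last step left them, time stands still between calls to the robot, and variables do not carry over. Pictures are saved under pics/ and viewed, at most 10 in all, crops included, and the job is handed in when it is done.

Besides the shell and the picture viewer there is one more tool, called after "Request:" in YAML: its name, and indented under it one key for each argument. arm_command: Moves the arm, as the interface text tells. Its arguments: {"type":"object","properties":{"targets":{"type":"array"},"newtons":{"type":"number"}},"required":["targets"]}

```bash
mkdir -p pics
cat > h.py <<'E'
import numpy as np, cv2
from cell import manip, camera, get_calibration
from scipy.spatial.transform import Rotation as R
def ray(n,u,v,c=None):
    c=c or get_calibration(n);K=np.array(c["K"]);T=np.array(c["cam_to_world"])
    a=(u-K[0,2])/K[0,0];b=(v-K[1,2])/K[1,1]
    if n=="wrist":
        r=np.hypot(a,b);s=np.sin(r)/max(r,1e-9);d=np.array([a*s,-b*s,-np.cos(r)])
    else: d=np.array([a,-b,-1])
    return T[:3,3],T[:3,:3]@d
def at(n,u,v,z,c=None):
    o,d=ray(n,u,v,c);return o+d*(z-o[2])/d[2]
def proj(n,p,c=None):
    c=c or get_calibration(n);K=np.array(c["K"]);T=np.array(c["cam_to_world"])
    q=T[:3,:3].T@(np.array(p)-T[:3,3]);x,y,z=q[0],-q[1],-q[2]
    if n=="wrist":
        r=np.hypot(x,y);t=np.arctan2(r,z);x,y=x/r*t,y/r*t
    else: x,y=x/z,y/z
    return np.array([K[0,0]*x+K[0,2],K[1,1]*y+K[1,2]])
def snap(n,f):
    im=camera(n);cv2.imwrite(f"pics/{f}.png",cv2.cvtColor(im,cv2.COLOR_RGB2BGR));return im
E
python3 - <<'E'
from h import *
for n in("scene","top"):
    snap(n,n);c=get_calibration(n);print(n,np.round(c["K"],1).tolist(),np.round(c["cam_to_world"],2).tolist())
print(manip.read_state())
E
```

```text
scene [[422.5, 0.0, 315.5], [0.0, 422.5, 190.9], [0.0, 0.0, 1.0]] [[0.06, -0.57, 0.82, 1323.53], [1.0, 0.04, -0.04, -32.8], [-0.01, 0.82, 0.57, 687.55], [0.0, 0.0, 0.0, 1.0]]
top [[451.7, 0.0, 323.4], [0.0, 451.7, 200.9], [0.0, 0.0, 1.0]] [[0.02, 0.99, -0.16, 339.73], [-1.0, 0.02, -0.0, -11.37], [0.0, 0.16, 0.99, 1153.46], [0.0, 0.0, 0.0, 1.0]]
{'clock': 0.1, 'joints': array([ 1.25040066e+00,  3.00422355e-01,  1.52150118e+00,  2.10507323e-05,
        1.32069431e+00, -6.65858486e-02]), 'qd': array([-0.00033606, -0.00108591, -0.00157521, -0.00051882, -0.00090713,
        0.00072994]), 'effort': array([ 5.89793326e-04, -5.32646012e+01, -3.53285801e+01,  7.09031546e-02,
        2.35365290e-02, -6.28556654e-05]), 'eef_pos': array([138.01978596, 532.16635347, 204.94686525]), 'eef_rot': array([-3.14057109e+00, -8.85581447e-05,  2.88777757e+00]), 'wrist_force': array([-0.09862655, -0.50649829, -0.79765077]), 'moment': array([ 0.02043404, -0.00893873,  0.02831531]), 'finger_force': 0.0, 'finger_gap': 94.22500553327735}
```

View pics/top.png

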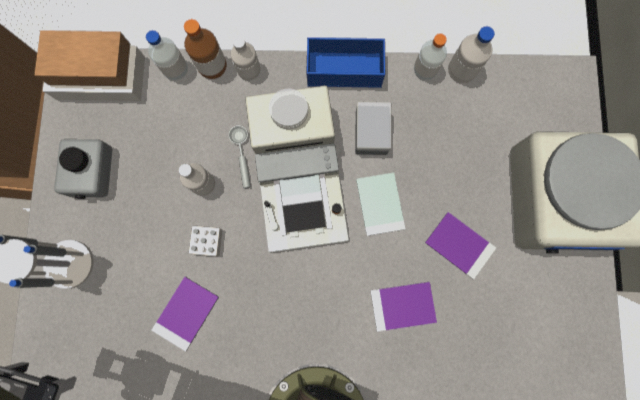

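View pics/scene.png

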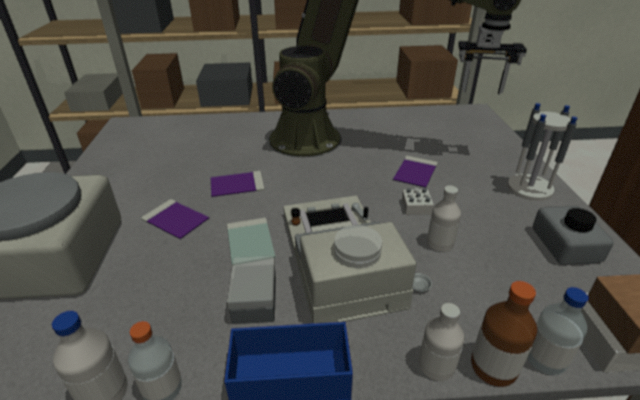

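The top view shows the scanner at about (300,165). Its open front faces the robot, the plate band is at about (303,190) and the clip at about (270,215). Lookalikes are the spare (381,204) and the purple plates (185,313), (404,306) and (460,245). I choose the plate on the scanner's bed and check it in a crop.

Run:
```python
import cv2
im=cv2.imread("pics/top.png")[135:260,225:365]
cv2.imwrite("pics/tc.png",cv2.resize(im,None,fx=4.8,fy=4.8,interpolation=cv2.INTER_CUBIC)[:600])
```

```text
(no output)
```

View pics/tc.png

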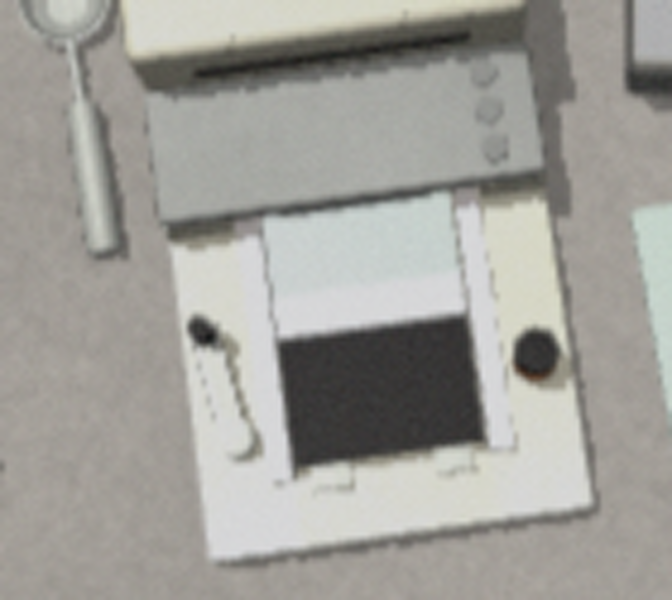

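Run:
```python
from h import *
from scipy.optimize import least_squares
c=get_calibration("top")
A=lambda u,v,z: at("top",u/4.8+225,v/4.8+135,z,c)
obs=[((130,100,75),(165,222)),((130,-100,75),(543,178)),((-40,100,30),(213,558)),((-40,-100,30),(594,508))]
W=[(np.array(m),A(*p,m[2])) for m,p in obs]
def f(q):
    r=R.from_euler("z",q[2]).as_matrix()
    return np.concatenate([(r@m+[q[0],q[1],0]-w)[:2] for m,w in W])
s=least_squares(f,[500,0,0]);q=s.x;print("pose",q,"res",s.fun.round(1))
r=R.from_euler("z",q[2]).as_matrix()
for n,u,v,z in[("bedL",290,465,30),("bedR",485,440,30),("plL",280,338,36),("plR",466,313,36),("knobtop",205,328,74),("pivot",240,446,46),("vial",538,345,78),("stopL",335,470,35),("stopR",458,455,35)]:
    w=A(u,v,z);print(n,w[:2].round(1),(r.T@(w-[q[0],q[1],0]))[:2].round(1))
```

```text
pose [4.51408453e+02 3.13195179e+01 1.50901009e-01] res [-0.7  2.1  3.2 -3.9 -1.8  1.7 -0.7  0.2]
bedL [447.3  84.3] [ 3.9 53. ]
bedR [462.  -16.8] [  3.3 -49.2]
plL [513.  91.] [69.9 49.7]
plR [527.9  -5.8] [ 70.  -48.2]
knobtop [511.6 125.5] [73.7 84. ]
pivot [455.1 108.8] [15.3 76.1]
vial [505.1 -42.4] [ 42. -81.]
stopL [444.6  60.5] [-2.3 29.9]
stopR [453.5  -2.9] [ -3.1 -34.2]
```

Request:
arm_command:
  targets:
    - {"hand":-1,"yaw":-0.133}
    - {"hand":-1,"yaw":-0.133}
    - {"hand":-1,"yaw":-0.134}
    - {"hand":-1,"x":-0.021,"y":-0.0338}
    - {"hand":-1,"x":-0.021,"y":-0.0338}
    - {"hand":-1,"x":-0.021,"y":-0.0338}
    - {"hand":-1,"x":-0.021,"y":-0.0338}
    - {"hand":-1,"x":-0.021,"y":-0.0338}
    - {"hand":-1,"x":-0.021,"y":-0.0338}
    - {"hand":-1,"x":-0.021,"y":-0.0338}
  newtons: 10

```text
schema error: expected keys hand, x, y, z, yaw
```

Request:
arm_command:
  targets:
    - {"hand":-1,"x":-0.021,"y":-0.0338}
    - {"hand":-1,"x":-0.021,"y":-0.0338}
    - {"hand":-1,"x":-0.021,"y":-0.0338}
    - {"hand":-1,"x":-0.021,"y":-0.0338}
    - {"hand":-1,"x":-0.021,"y":-0.0338}
    - {"hand":-1,"x":-0.021,"y":-0.0338}
    - {"hand":-1,"x":-0.021,"y":-0.0338}
    - {"hand":-1,"x":-0.021,"y":-0.0338}
    - {"hand":-1}
    - {"hand":-1}

```text
schema error: expected keys hand, x, y, z, yaw
```

Run:
```python
from h import *
s=manip.read_state();print(s["eef_pos"],s["eef_rot"],s["wrist_force"],s["joints"],s["finger_gap"],s["clock"])
c=get_calibration("wrist");im=snap("wrist","w1")
import json;json.dump({k:np.array(c[k]).tolist() for k in("K","cam_to_world")},open("w1.json","w"))
print(np.round(c["K"],1).tolist(),np.round(c["cam_to_world"],2).tolist())
print(at("top",203,188,0),at("top",184,171,160))
```

```text
[138.01978596 532.16635347 204.94686525] [-3.14057109e+00 -8.85581447e-05  2.88777757e+00] [-0.09862655 -0.50649829 -0.79765077] [ 1.25040066e+00  3.00422355e-01  1.52150118e+00  2.10507323e-05
  1.32069431e+00 -6.65858486e-02] 94.22500553327735 0.1
[[309.7, 0.0, 315.6], [0.0, 309.7, 200.8], [0.0, 0.0, 1.0]] [[0.25, -0.94, -0.25, 66.55], [0.97, 0.24, 0.06, 550.0], [0.0, -0.26, 0.97, 382.94], [0.0, 0.0, 0.0, 1.0]]
[560.96370851 304.59423753   0.        ] [568.56334018 305.93859054 160.        ]
```

View pics/w1.png

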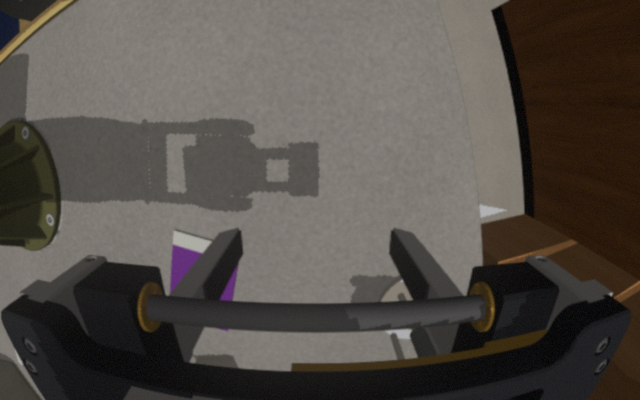

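The move was refused because every row needs all five keys. This wrist view is still from the start pose and shows only bench and fingers.

Request:
arm_command:
  targets:
    - {"hand":-1,"x":0,"y":0,"z":0,"yaw":-0.133}
    - {"hand":-1,"x":0,"y":0,"z":0,"yaw":-0.133}
    - {"hand":-1,"x":0,"y":0,"z":0,"yaw":-0.134}
    - {"hand":-1,"x":-0.021,"y":-0.0338,"z":0,"yaw":0}
    - {"hand":-1,"x":-0.021,"y":-0.0338,"z":0,"yaw":0}
    - {"hand":-1,"x":-0.021,"y":-0.0338,"z":0,"yaw":0}
    - {"hand":-1,"x":-0.021,"y":-0.0338,"z":0,"yaw":0}
    - {"hand":-1,"x":-0.021,"y":-0.0338,"z":0,"yaw":0}
    - {"hand":-1,"x":-0.021,"y":-0.0338,"z":0,"yaw":0}
    - {"hand":-1,"x":-0.021,"y":-0.0338,"z":0,"yaw":0}
  newtons: 10

```text
clock: 1.15
eef_pos: [318.7, 318.3, 205.4]
eef_rot: [-3.142, -0.0, -2.995]
wrist_force: [-0.0, 0.9, -0.2]
finger_gap: 17.6
finger_force: 0.0
```

Request:
arm_command:
  targets:
    - {"hand":-1,"x":-0.021,"y":-0.0338,"z":0,"yaw":0}
    - {"hand":-1,"x":-0.021,"y":-0.0338,"z":0,"yaw":0}
    - {"hand":-1,"x":-0.021,"y":-0.0338,"z":0,"yaw":0}
    - {"hand":-1,"x":-0.021,"y":-0.0338,"z":0,"yaw":0}
    - {"hand":-1,"x":-0.021,"y":-0.0338,"z":0,"yaw":0}
    - {"hand":-1,"x":-0.021,"y":-0.0338,"z":0,"yaw":0}
    - {"hand":-1,"x":-0.021,"y":-0.0338,"z":0,"yaw":0}
    - {"hand":-1,"x":-0.021,"y":-0.0338,"z":0,"yaw":0}
    - {"hand":-1,"x":0,"y":0,"z":0,"yaw":0}
    - {"hand":-1,"x":0,"y":0,"z":0,"yaw":0}

```text
clock: 2.15
eef_pos: [523.5, 76.3, 204.9]
eef_rot: [3.141, -0.001, -2.997]
wrist_force: [-0.6, 0.7, -0.1]
finger_gap: 0.9
finger_force: 0.0
```

Run:
```python
from h import *
s=manip.read_state();print(s["eef_pos"],s["eef_rot"],s["wrist_force"],s["joints"],s["finger_gap"],s["clock"])
c=get_calibration("wrist");im=snap("wrist","w2")
import json;json.dump({k:np.array(c[k]).tolist() for k in("K","cam_to_world")},open("w2.json","w"))
```

```text
[523.4999353  76.2917932 204.9434351] [ 3.14141064e+00 -1.01478731e-03 -2.99678458e+00] [-0.60418288  0.68470065 -0.07808652] [ 7.54197559e-02  2.54235509e-01  1.58039640e+00  1.15170556e-04
  1.30798571e+00 -1.64021453e+00] 0.8997326847976941 2.15
```

View pics/w2.png

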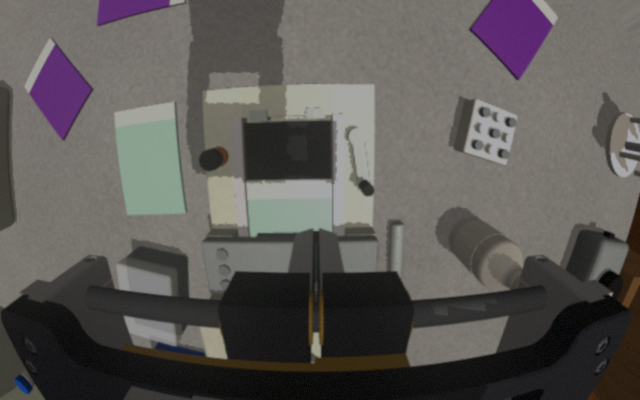

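The wrist view shows the bed at (290,150), the plate's band at (290,188), the stops at (258,116) and (315,112), the clip knob at (366,187) and the vial at (210,158). I enlarge it to refine these.

Run:
```python
import cv2
im=cv2.imread("pics/w2.png")[75:245,195:390]
cv2.imwrite("pics/wc.png",cv2.resize(im,None,fx=3.5,fy=3.5,interpolation=cv2.INTER_CUBIC))
```

```text
(no output)
```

View pics/wc.png

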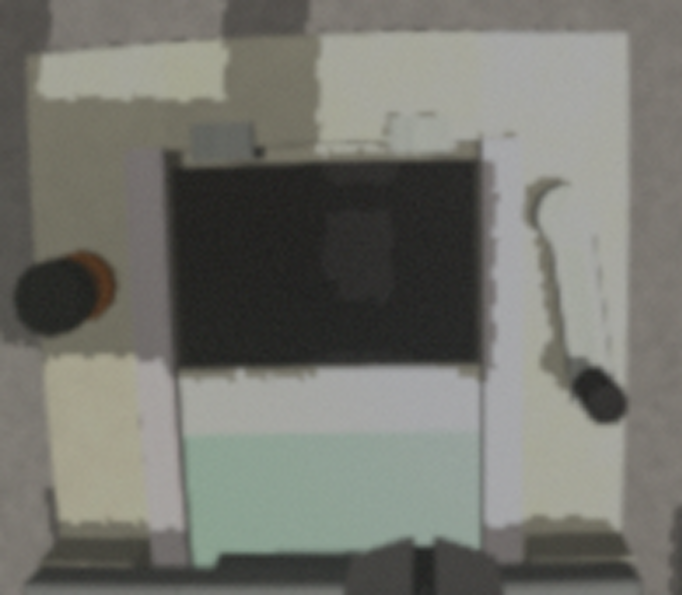

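Run:
```python
from h import *
import json
c=json.load(open("w2.json"));q=[451.4,31.3,.151]
r=R.from_euler("z",q[2]).as_matrix()
A=lambda u,v,z: at("wrist",u/3.5+195,v/3.5+75,z,c)
for n,u,v,z in[("plR",180,368,36),("plL",482,366,36),("stR",222,163,35),("stL",420,157,35),("guideR_in",172,260,36),("guideL_in",482,260,36),("frontL",628,32,30),("frontR",26,52,30),("knobtop",607,401,74),("knobbase",578,370,46),("bridgeL",640,560,75),("pivot",550,195,46)]:
    w=A(u,v,z);print(n,w[:2].round(1),(r.T@(w-[q[0],q[1],0]))[:2].round(1))
```

```text
plR [528.7  -4.7] [ 71.  -47.2]
plL [514.  94.] [71.4 52.5]
stR [460.    1.4] [  4.  -30.8]
stL [450.   64.2] [ 3.5 32.8]
guideR_in [493.3 -11.1] [ 35.  -48.2]
guideL_in [479.8  88.6] [36.7 52.4]
frontL [398.2 124.8] [-38.5 100.4]
frontR [429.2 -72.1] [-37.5 -98.9]
knobtop [512. 129.] [74.6 87.5]
knobbase [508.9 123.7] [70.8 82.7]
bridgeL [559.6 148.7] [124.6  99.8]
pivot [455.5 105.7] [15.3 73. ]
```

Request:
arm_command:
  targets:
    - {"hand":-1,"x":-0.0221,"y":-0.032,"z":0,"yaw":-0.006}
    - {"hand":-1,"x":0,"y":0,"z":0.035,"yaw":0}
    - {"hand":-1,"x":0,"y":0,"z":0.035,"yaw":0}
    - {"hand":-1,"x":0,"y":0,"z":0.035,"yaw":0}
    - {"hand":-1,"x":0,"y":0,"z":0.03,"yaw":0}
    - {"hand":-1,"x":0,"y":0,"z":0.02,"yaw":0}
    - {"hand":-1,"x":0,"y":0,"z":0,"yaw":0}
    - {"hand":-1,"x":0,"y":0,"z":0,"yaw":0}
    - {"hand":-1,"x":0,"y":0,"z":0,"yaw":0}

```text
clock: 3.1
eef_pos: [550.7, 48.7, 52.0]
eef_rot: [-3.141, 0.002, -2.989]
wrist_force: [0.5, 0.3, -0.2]
finger_gap: 0.5
finger_force: 0.0
```

Request:
arm_command:
  targets:
    - {"hand":-1,"x":0,"y":0,"z":0.006,"yaw":0}
    - {"hand":-1,"x":0,"y":0,"z":0.004,"yaw":0}
    - {"hand":-1,"x":0,"y":0,"z":0.002,"yaw":0}
    - {"hand":-1,"x":0,"y":0,"z":0.001,"yaw":0}
    - {"hand":-1,"x":0,"y":0,"z":0,"yaw":0}
    - {"hand":-1,"x":0,"y":0,"z":0,"yaw":0}

```text
clock: 3.7
eef_pos: [550.2, 48.2, 37.5]
eef_rot: [-3.142, 0.0, -2.989]
wrist_force: [-1.2, -0.0, 0.1]
finger_gap: 0.4
finger_force: 0.0
```

Request:
arm_command:
  targets:
    - {"hand":-1,"x":0,"y":0,"z":0.001,"yaw":0}
    - {"hand":-1,"x":0,"y":0,"z":0,"yaw":0}
    - {"hand":-1,"x":0,"y":0,"z":0,"yaw":0}

```text
clock: 4.0
eef_pos: [550.1, 48.2, 36.5]
eef_rot: [-3.142, -0.0, -2.989]
wrist_force: [-0.0, -0.8, -0.3]
finger_gap: 0.5
finger_force: 0.0
```

Request:
arm_command:
  targets:
    - {"hand":-1,"x":0,"y":0,"z":0.001,"yaw":0}
    - {"hand":-1,"x":0,"y":0,"z":0,"yaw":0}
    - {"hand":-1,"x":0,"y":0,"z":0,"yaw":0}

```text
clock: 4.3
eef_pos: [550.2, 48.2, 35.6]
eef_rot: [-3.142, 0.0, -2.989]
wrist_force: [-1.0, -0.5, 2.9]
finger_gap: 0.7
finger_force: 1.3
```

Contact has begun at z≈36. I press on in small steps.

Request:
arm_command:
  targets:
    - {"hand":-1,"x":0,"y":0,"z":0.001,"yaw":0}
    - {"hand":-1,"x":0,"y":0,"z":0,"yaw":0}
    - {"hand":-1,"x":0,"y":0,"z":0,"yaw":0}

```text
clock: 4.6
eef_pos: [550.2, 48.2, 34.6]
eef_rot: [-3.142, 0.0, -2.989]
wrist_force: [0.3, 0.3, 3.7]
finger_gap: 0.8
finger_force: 1.9
```

Request:
arm_command:
  targets:
    - {"hand":-1,"x":0,"y":0,"z":0.001,"yaw":0}
    - {"hand":-1,"x":0,"y":0,"z":0,"yaw":0}
    - {"hand":-1,"x":0,"y":0,"z":0,"yaw":0}

```text
clock: 4.9
eef_pos: [550.2, 48.2, 33.6]
eef_rot: [-3.142, 0.0, -2.989]
wrist_force: [-0.2, -0.5, 5.3]
finger_gap: 0.7
finger_force: 2.5
```

Request:
arm_command:
  targets:
    - {"hand":-1,"x":0,"y":0,"z":0.0015,"yaw":0}
    - {"hand":-1,"x":0,"y":0,"z":0.0015,"yaw":0}
    - {"hand":-1,"x":0,"y":0,"z":0,"yaw":0}
    - {"hand":-1,"x":0,"y":0,"z":0,"yaw":0}

```text
clock: 5.3
eef_pos: [550.3, 48.2, 30.8]
eef_rot: [-3.142, 0.0, -2.989]
wrist_force: [-1.8, -0.1, 8.2]
finger_gap: 0.5
finger_force: 4.2
```

Request:
arm_command:
  targets:
    - {"hand":-1,"x":0,"y":0,"z":0.001,"yaw":0}
    - {"hand":-1,"x":0,"y":0,"z":0,"yaw":0}
    - {"hand":-1,"x":0,"y":0,"z":0,"yaw":0}

```text
clock: 5.6
eef_pos: [550.3, 48.2, 29.9]
eef_rot: [-3.142, 0.0, -2.989]
wrist_force: [-1.8, 0.7, 9.5]
finger_gap: 0.1
finger_force: 4.8
```

Request:
arm_command:
  targets:
    - {"hand":-1,"x":0,"y":0,"z":0.0015,"yaw":0}
    - {"hand":-1,"x":0,"y":0,"z":0.001,"yaw":0}
    - {"hand":-1,"x":0,"y":0,"z":0,"yaw":0}
    - {"hand":-1,"x":0,"y":0,"z":0,"yaw":0}

```text
clock: 6.0
eef_pos: [550.4, 48.2, 27.7]
eef_rot: [-3.141, 0.001, -2.989]
wrist_force: [-4.0, -0.2, 12.2]
finger_gap: 0.6
finger_force: 6.2
```

Request:
arm_command:
  targets:
    - {"hand":-1,"x":0.001,"y":0,"z":0,"yaw":0}
    - {"hand":-1,"x":0.002,"y":0,"z":0,"yaw":0}
    - {"hand":-1,"x":0.003,"y":0,"z":0,"yaw":0}
    - {"hand":-1,"x":0.003,"y":0,"z":0,"yaw":0}
    - {"hand":-1,"x":0.003,"y":0,"z":0,"yaw":0}

```text
clock: 6.5
eef_pos: [539.6, 46.5, 28.2]
eef_rot: [-3.141, 0.004, -2.989]
wrist_force: [2.2, -0.1, 11.5]
finger_gap: 0.5
finger_force: 5.8
```

Run:
```python
from h import *
import json
for k in("w3",):
    c=get_calibration("wrist");json.dump({k:np.array(c[k]).tolist() for k in("K","cam_to_world")},open(k+".json","w"));snap("wrist",k)
# bed->band edge along centre-ish column
im=cv2.imread("pics/w3.png");q=[454.1,33.2,.151]
for y in(-30,25):
  p=[]
  for X in np.arange(20,90,1.):
    w=R.from_euler("z",q[2]).as_matrix()@[X,y,33]+[q[0],q[1],0]-np.array([0,0,6])
    u=proj("wrist",w,c);p.append(int(im[int(round(u[1]))%400,int(round(u[0]))%640].mean()))
  print(y,p)
```

```text
-30 [32, 31, 26, 32, 27, 30, 29, 30, 31, 29, 33, 29, 27, 30, 29, 25, 31, 29, 31, 30, 29, 30, 31, 30, 33, 28, 30, 30, 32, 31, 31, 33, 33, 33, 32, 35, 50, 96, 117, 132, 132, 131, 131, 132, 131, 132, 131, 132, 131, 132, 132, 131, 131, 133, 131, 131, 132, 131, 133, 140, 152, 171, 171, 171, 170, 171, 171, 172, 171, 170]
25 [50, 51, 49, 49, 48, 47, 47, 47, 48, 47, 47, 48, 48, 46, 47, 48, 47, 48, 48, 47, 41, 33, 35, 35, 34, 33, 31, 34, 33, 36, 38, 39, 38, 39, 39, 40, 74, 156, 184, 189, 191, 191, 191, 191, 192, 192, 192, 193, 193, 192, 192, 193, 192, 193, 191, 190, 192, 193, 192, 188, 176, 178, 177, 177, 176, 177, 176, 175, 175, 176]
```

The plate follows: its front edge went from 67 to about 57 mm. I carry on with a touch more press.

Request:
arm_command:
  targets:
    - {"hand":-1,"x":0.002,"y":0,"z":0.0007,"yaw":0}
    - {"hand":-1,"x":0.003,"y":0,"z":0,"yaw":0}
    - {"hand":-1,"x":0.003,"y":0,"z":0,"yaw":0}
    - {"hand":-1,"x":0.003,"y":0,"z":0,"yaw":0}
    - {"hand":-1,"x":0.003,"y":0,"z":0,"yaw":0}
    - {"hand":-1,"x":0.003,"y":0,"z":0,"yaw":0}
    - {"hand":-1,"x":0.003,"y":0,"z":0,"yaw":0}

```text
clock: 7.25
eef_pos: [520.0, 43.4, 27.5]
eef_rot: [-3.141, 0.004, -2.989]
wrist_force: [3.5, 0.9, 12.6]
finger_gap: 0.5
finger_force: 6.2
```

Request:
arm_command:
  targets:
    - {"hand":-1,"x":0.003,"y":0,"z":0,"yaw":0}
    - {"hand":-1,"x":0.003,"y":0,"z":0,"yaw":0}
    - {"hand":-1,"x":0.003,"y":0,"z":0,"yaw":0}
    - {"hand":-1,"x":0.003,"y":0,"z":0,"yaw":0}
    - {"hand":-1,"x":0.003,"y":0,"z":0,"yaw":0}
    - {"hand":-1,"x":0.003,"y":0,"z":0,"yaw":0}

```text
clock: 7.85
eef_pos: [502.2, 40.7, 27.5]
eef_rot: [-3.141, 0.004, -2.989]
wrist_force: [2.8, 0.3, 13.0]
finger_gap: 0.5
finger_force: 6.3
```

```bash
cat > edge.py <<'E'
from h import *
import sys
k=sys.argv[1];c=get_calibration("wrist");im=snap("wrist",k).mean(2);z=float(sys.argv[2])
q=[454.1,33.2,.151]
for y in(-45,-30,-20,20,30,42):
  X=np.arange(-8,70,.5);p=[]
  for x in X:
    w=R.from_euler("z",q[2]).as_matrix()@[x,y,z]+[q[0],q[1],0]
    u=proj("wrist",w,c);p.append(cv2.getRectSubPix(im.astype(np.float32),(1,1),tuple(map(float,u)))[0,0])
  p=np.array(p);b=np.where(p<70)[0];print(y,"last dark x",X[b.max()] if len(b) else None,p[:60:4].astype(int))
E
python3 edge.py w4 28
```

```text
-45 last dark x 18.5 [100 101 101  96  47  32  33  32  32  33  32  33  32  52 106]
-30 last dark x 18.0 [ 96  95  96  94  62  34  31  33  32  34  31  31  32  56 107]
-20 last dark x 18.0 [108 108 103 103  32  33  33  32  32  33  34  31  31  57 108]
20 last dark x 17.5 [107 137  62  75  48  48  36  40  39  37  41  46  44  71 160]
30 last dark x 17.5 [166 165 165 164  64  40  37  39  35  38  38  38  38  73 115]
42 last dark x 17.5 [167 162 145 105  44  40  39  39  38  38  37  37  38  73 114]
```

Request:
arm_command:
  targets:
    - {"hand":-1,"x":0.003,"y":0,"z":0,"yaw":0}
    - {"hand":-1,"x":0.003,"y":0,"z":0,"yaw":0}
    - {"hand":-1,"x":0.003,"y":0,"z":0,"yaw":0}
    - {"hand":-1,"x":0.003,"y":0,"z":0,"yaw":0}
    - {"hand":-1,"x":0.001,"y":0,"z":0,"yaw":0}

```text
clock: 8.4
eef_pos: [489.2, 38.7, 27.4]
eef_rot: [-3.141, 0.004, -2.989]
wrist_force: [2.6, 1.4, 12.2]
finger_gap: 0.7
finger_force: 6.3
```

Request:
arm_command:
  targets:
    - {"hand":-1,"x":0.001,"y":0,"z":0,"yaw":0}
    - {"hand":-1,"x":0.001,"y":0,"z":0,"yaw":0}
    - {"hand":-1,"x":0,"y":0,"z":0,"yaw":0}

```text
clock: 8.7
eef_pos: [487.3, 38.4, 27.4]
eef_rot: [-3.141, 0.004, -2.989]
wrist_force: [2.3, 0.2, 12.9]
finger_gap: 0.3
finger_force: 6.3
```

Request:
arm_command:
  targets:
    - {"hand":-1,"x":0.001,"y":0,"z":0,"yaw":0}
    - {"hand":-1,"x":0.001,"y":0,"z":0,"yaw":0}
    - {"hand":-1,"x":0,"y":0,"z":0,"yaw":0}

```text
clock: 9.0
eef_pos: [485.3, 38.1, 27.4]
eef_rot: [-3.141, 0.004, -2.989]
wrist_force: [2.2, 0.8, 12.6]
finger_gap: 0.3
finger_force: 6.3
```

```bash
python3 edge.py w5 28
```

```text
-45 last dark x 69.5 [ 97  96  97  71  52  80 111 111 110 111 111 111 111 110 112]
-30 last dark x 69.5 [ 93  92  91  91  88  88 112 111 112 111 112 111 111 110 112]
-20 last dark x 69.5 [103 103 104  50  40  87 112 111 112 112 111 111 113 112 112]
20 last dark x 69.5 [100  99  62  46  51 129 163 162 163 162 164 163 164 162 163]
30 last dark x 69.5 [ 93  93  94  93  77 101 113 115 113 113 113 112 113 112 112]
42 last dark x 69.5 [ 99 100  99  69  68  99 113 113 113 112 113 112 114 112 112]
```

Request:
arm_command:
  targets:
    - {"hand":-1,"x":0.001,"y":0,"z":0,"yaw":0}
    - {"hand":-1,"x":0,"y":0,"z":0,"yaw":0}

```text
clock: 9.25
eef_pos: [484.4, 37.9, 27.4]
eef_rot: [-3.141, 0.004, -2.989]
wrist_force: [2.5, -0.0, 12.1]
finger_gap: 0.6
finger_force: 6.3
```

Request:
arm_command:
  targets:
    - {"hand":-1,"x":0.001,"y":0,"z":0,"yaw":0}
    - {"hand":-1,"x":0,"y":0,"z":0,"yaw":0}

```text
clock: 9.45
eef_pos: [483.4, 37.8, 27.4]
eef_rot: [-3.141, 0.004, -2.989]
wrist_force: [2.4, -0.4, 12.2]
finger_gap: 0.7
finger_force: 6.3
```

Request:
arm_command:
  targets:
    - {"hand":-1,"x":0.001,"y":0,"z":0,"yaw":0}
    - {"hand":-1,"x":0,"y":0,"z":0,"yaw":0}

```text
clock: 9.65
eef_pos: [482.4, 37.6, 27.4]
eef_rot: [-3.141, 0.004, -2.989]
wrist_force: [2.5, 0.8, 13.2]
finger_gap: 0.5
finger_force: 6.3
```

Request:
arm_command:
  targets:
    - {"hand":-1,"x":0.001,"y":0,"z":0,"yaw":0}
    - {"hand":-1,"x":0.001,"y":0,"z":0,"yaw":0}
    - {"hand":-1,"x":0,"y":0,"z":0,"yaw":0}

```text
clock: 9.95
eef_pos: [480.6, 37.4, 27.5]
eef_rot: [-3.141, 0.004, -2.989]
wrist_force: [2.7, 0.6, 12.3]
finger_gap: 0.7
finger_force: 6.4
```

Request:
arm_command:
  targets:
    - {"hand":-1,"x":0.001,"y":0,"z":0,"yaw":0}
    - {"hand":-1,"x":0.001,"y":0,"z":0,"yaw":0}
    - {"hand":-1,"x":0,"y":0,"z":0,"yaw":0}

```text
clock: 10.25
eef_pos: [478.6, 37.1, 27.5]
eef_rot: [-3.141, 0.004, -2.989]
wrist_force: [2.7, 0.6, 13.2]
finger_gap: 0.4
finger_force: 6.4
```

```bash
python3 edge.py w6 28
python3 - <<'E'
import cv2
im=cv2.imread("pics/w6.png")[60:260,190:400]
cv2.imwrite("pics/w6c.png",cv2.resize(im,None,fx=3,fy=3,interpolation=cv2.INTER_CUBIC))
E
```

```text
-45 last dark x 69.5 [ 96  97  95  83 105 112 111 111 111 111 110 111 111 110 119]
-30 last dark x 69.5 [ 90  91  90  91  93 110 112 111 111 112 111 111 111 111 119]
-20 last dark x 69.5 [103 102 102  80 111 112 112 110 112 111 110 111 111 111 124]
20 last dark x 69.5 [100 135  71 102 160 164 163 163 163 163 163 163 162 162 151]
30 last dark x 69.5 [ 93 112 147 147 123 114 113 113 113 112 113 112 112 114 137]
42 last dark x 69.5 [ 99 100  92  94 106 112 112 113 113 113 112 114 112 113 137]
```

View pics/w6c.png

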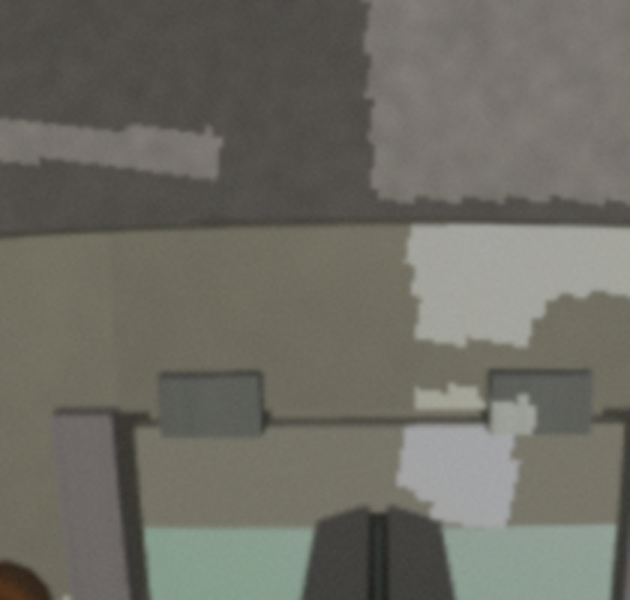

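The plate's front edge meets both blocks, at crop (210,436) and (540,433). I check whether it slipped over the last 4 mm.

Run:
```python
import cv2,numpy as np
for k in("w4","w5","w6"):
  im=cv2.imread(f"pics/{k}.png").astype(int)
  for x in(250,270,360,380): # teal = G-R
    d=(im[100:260,x,1]-im[100:260,x,2]);i=np.where(d>8)[0];print(k,x,i.min()+100 if len(i) else None,end=" | ")
  print()
```

```text
w4 250 231 | w4 270 231 | w4 360 231 | w4 380 231 | 
w5 250 231 | w5 270 231 | w5 360 231 | w5 380 231 | 
w6 250 236 | w6 270 236 | w6 360 236 | w6 380 236 |
```

Request:
arm_command:
  targets:
    - {"hand":-1,"x":0,"y":0,"z":0.001,"yaw":0}
    - {"hand":-1,"x":0.001,"y":0,"z":0,"yaw":0}
    - {"hand":-1,"x":0.002,"y":0,"z":0,"yaw":0}
    - {"hand":-1,"x":0.002,"y":0,"z":0,"yaw":0}
    - {"hand":-1,"x":0.001,"y":0,"z":0,"yaw":0}
    - {"hand":-1,"x":0,"y":0,"z":0,"yaw":0}

```text
clock: 10.9
eef_pos: [472.9, 36.2, 26.6]
eef_rot: [-3.141, 0.005, -2.989]
wrist_force: [2.5, 0.9, 13.7]
finger_gap: 0.5
finger_force: 6.9
```

```bash
python3 edge.py w7 28 >/dev/null
python3 - <<'E'
import cv2,numpy as np
for k in("w6","w7"):
  im=cv2.imread(f"pics/{k}.png").astype(int)
  for x in(250,270,360,380):
    d=(im[100:260,x,1]-im[100:260,x,2]);i=np.where(d>8)[0];print(k,x,i.min()+100,end=" | ")
  g=im[:,:,:].mean(2);print("block rows",g[180:212,260].astype(int),g[180:212,385].astype(int))
E
```

```text
w6 250 236 | w6 270 236 | w6 360 236 | w6 380 236 | block rows [104 105  99  91  77  74  85  92  92  92  93  93  92  91  94  91  92  92
  91  93  91  91  92  92  92 100 107 111 111 111 112 111] [103 102  94  81  80  86  91  93  92  93  92  94  94  93  91  94  92  90
  93  92  92  92  93  94 100 110 112 113 111 112 113 113]
w7 250 244 | w7 270 245 | w7 360 244 | w7 380 244 | block rows [105 107 102 104 104 105 104 103 105 105 106 104 104  93  73  68  80  91
  94  93  92  93  92  91  94  93  92  91  93  92  93  94] [106 106 106 106 106 107 105 105 103 105 106 103  95  79  76  87  92  93
  94  92  93  93  93  94  92  92  92  92  94  92  93  93]
```

The plate stays put against both stops while the fingers slide, so it is home. I lift off gently and open the hand to about 40 mm.

Request:
arm_command:
  targets:
    - {"hand":-1,"x":0,"y":0,"z":-0.002,"yaw":0}
    - {"hand":-1,"x":0,"y":0,"z":-0.002,"yaw":0}
    - {"hand":-1,"x":0,"y":0,"z":-0.002,"yaw":0}
    - {"hand":-1,"x":0,"y":0,"z":-0.002,"yaw":0}
    - {"hand":-1,"x":0,"y":0,"z":-0.003,"yaw":0}
    - {"hand":-1,"x":0,"y":0,"z":-0.01,"yaw":0}
    - {"hand":-1,"x":0,"y":0,"z":-0.03,"yaw":0}
    - {"hand":-1,"x":0,"y":0,"z":-0.04,"yaw":0}
    - {"hand":-0.15,"x":0,"y":0,"z":-0.04,"yaw":0}
    - {"hand":-0.15,"x":0,"y":0,"z":0,"yaw":0}

```text
clock: 11.95
eef_pos: [472.8, 36.1, 161.3]
eef_rot: [-3.14, 0.007, -2.989]
wrist_force: [-0.2, -0.1, -0.2]
finger_gap: 13.5
finger_force: 0.0
```

Request:
arm_command:
  targets:
    - {"hand":-0.15,"x":0,"y":0,"z":0,"yaw":0}
    - {"hand":-0.15,"x":0,"y":0,"z":0,"yaw":0}

```text
clock: 12.15
eef_pos: [470.3, 36.1, 155.1]
eef_rot: [3.141, -0.002, -2.989]
wrist_force: [-0.2, 0.1, -0.2]
finger_gap: 28.7
finger_force: 0.0
```

Run:
```python
from h import *
import json
k="w8";c=get_calibration("wrist");json.dump({k:np.array(c[k]).tolist() for k in("K","cam_to_world")},open(k+".json","w"))
im=snap("wrist",k)
print(manip.read_state()["eef_pos"],proj("wrist",[512,127.5,74],c),proj("wrist",[454,33,35],c))
cv2.imwrite("pics/w8c.png",cv2.resize(cv2.cvtColor(im,cv2.COLOR_RGB2BGR)[100:300,180:430],None,fx=3,fy=3,interpolation=cv2.INTER_CUBIC))
```

```text
[470.32959735  36.07960646 155.01197063] [404.47501946 261.65708452] [315.77391527 179.28368494]
```

View pics/w8c.png

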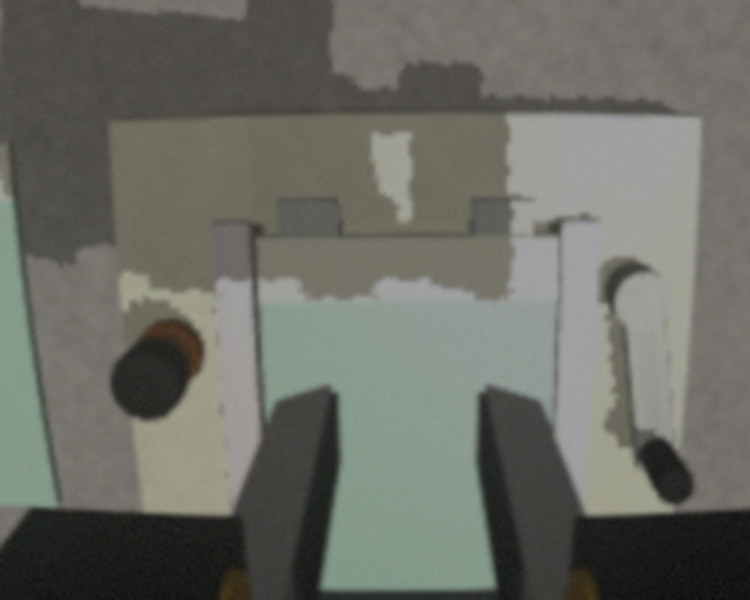

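The plate is flush with both blocks (crop (308,236) and (492,236)). The knob top at full-image (405.7,261.7) agrees with the prediction. I move over the knob and go down astride it.

Request:
arm_command:
  targets:
    - {"hand":-0.15,"x":-0.0275,"y":0.042,"z":0,"yaw":0}
    - {"hand":-0.15,"x":-0.0275,"y":0.042,"z":0,"yaw":0}
    - {"hand":-0.15,"x":0,"y":0,"z":0,"yaw":-0.13}
    - {"hand":-0.15,"x":0,"y":0,"z":0,"yaw":0}
    - {"hand":-0.15,"x":0,"y":0,"z":0.03,"yaw":0}
    - {"hand":-0.15,"x":0,"y":0,"z":0.03,"yaw":0}
    - {"hand":-0.15,"x":0,"y":0,"z":0,"yaw":0}
    - {"hand":-0.15,"x":0,"y":0,"z":0,"yaw":0}

```text
clock: 13.0
eef_pos: [512.3, 126.5, 96.5]
eef_rot: [3.142, -0.001, -2.862]
wrist_force: [0.6, -0.6, 0.6]
finger_gap: 40.1
finger_force: 0.0
```

Run:
```python
from h import *
k="w9";c=get_calibration("wrist");im=snap("wrist",k);print(proj("wrist",[512,127.2,74],c))
cv2.imwrite("pics/w9c.png",cv2.resize(cv2.cvtColor(im,cv2.COLOR_RGB2BGR)[150:350,200:430],None,fx=2.6,fy=2.6,interpolation=cv2.INTER_CUBIC))
```

```text
[318.08443652 229.60624088]
```

View pics/w9c.png

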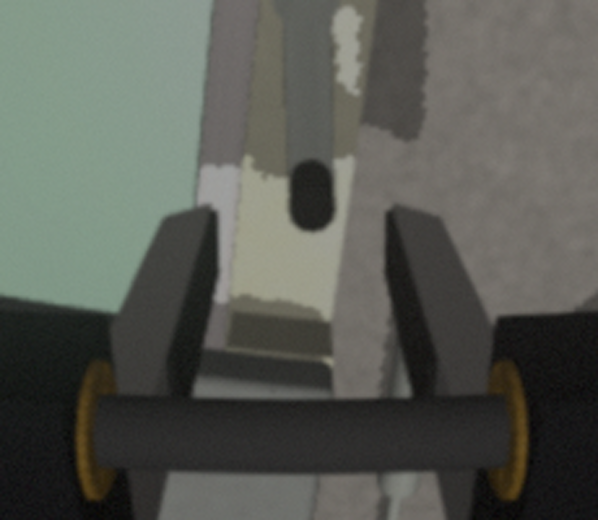

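The knob at crop (312,208) is centred between the fingers. I go down 40 mm, narrow the cage and start the arc.

Request:
arm_command:
  targets:
    - {"hand":-0.15,"x":0,"y":0,"z":0.025,"yaw":0}
    - {"hand":-0.15,"x":0,"y":0,"z":0.015,"yaw":0}
    - {"hand":-0.575,"x":0,"y":0,"z":0,"yaw":0}
    - {"hand":-0.575,"x":0,"y":0,"z":0,"yaw":0}
    - {"hand":-0.575,"x":0,"y":0,"z":0,"yaw":0}
    - {"hand":-0.575,"x":0,"y":0,"z":0,"yaw":0}

```text
clock: 13.65
eef_pos: [513.1, 127.2, 57.4]
eef_rot: [-3.141, 0.002, -2.86]
wrist_force: [-0.5, 0.2, -0.6]
finger_gap: 19.8
finger_force: 0.0
```

Request:
arm_command:
  targets:
    - {"hand":-0.575,"x":0,"y":-0.0035,"z":0,"yaw":0}
    - {"hand":-0.575,"x":0.0008,"y":-0.0066,"z":0,"yaw":0.12}
    - {"hand":-0.575,"x":0.0008,"y":-0.0066,"z":0,"yaw":0.12}
    - {"hand":-0.575,"x":0.0008,"y":-0.0066,"z":0,"yaw":0.12}
    - {"hand":-0.575,"x":0.0008,"y":-0.0066,"z":0,"yaw":0.12}

```text
clock: 14.15
eef_pos: [513.2, 97.2, 56.7]
eef_rot: [3.141, 0.0, 2.939]
wrist_force: [-0.7, 1.5, 0.9]
finger_gap: 19.9
finger_force: 1.1
```

Request:
arm_command:
  targets:
    - {"hand":-0.575,"x":0.0008,"y":-0.0066,"z":0,"yaw":0.12}
    - {"hand":-0.575,"x":0.0008,"y":-0.0066,"z":0,"yaw":0.12}
    - {"hand":-0.575,"x":0.0008,"y":-0.0066,"z":0,"yaw":0.12}
    - {"hand":-0.575,"x":0.0008,"y":-0.0066,"z":0,"yaw":0.12}
    - {"hand":-0.575,"x":0.0008,"y":-0.0066,"z":0,"yaw":0.12}
    - {"hand":-0.575,"x":0.0008,"y":-0.0066,"z":0,"yaw":0.12}
    - {"hand":-0.575,"x":0,"y":0,"z":0,"yaw":0}

```text
clock: 14.85
eef_pos: [490.2, 65.2, 56.6]
eef_rot: [3.141, 0.0, 2.221]
wrist_force: [0.6, 0.2, -0.6]
finger_gap: 19.7
finger_force: 0.0
```

Request:
arm_command:
  targets:
    - {"hand":-0.575,"x":0.0008,"y":-0.0066,"z":0,"yaw":0.12}
    - {"hand":-0.575,"x":0.0008,"y":-0.0066,"z":0,"yaw":0.12}
    - {"hand":-0.575,"x":0.0008,"y":-0.0066,"z":0,"yaw":0.12}
    - {"hand":-0.575,"x":0,"y":0,"z":0,"yaw":0}

```text
clock: 15.25
eef_pos: [472.1, 57.5, 56.5]
eef_rot: [3.141, 0.0, 1.865]
wrist_force: [0.2, -0.9, 0.0]
finger_gap: 20.1
finger_force: 0.0
```

Request:
arm_command:
  targets:
    - {"hand":-0.575,"x":0.0008,"y":-0.0066,"z":0,"yaw":0.12}
    - {"hand":-0.575,"x":0,"y":0,"z":0,"yaw":0}
    - {"hand":-0.575,"x":0,"y":0,"z":0,"yaw":0}

```text
clock: 15.55
eef_pos: [466.0, 56.5, 56.4]
eef_rot: [3.142, 0.0, 1.75]
wrist_force: [-0.1, 0.2, 0.8]
finger_gap: 19.7
finger_force: 0.0
```

Request:
arm_command:
  targets:
    - {"hand":-0.575,"x":0,"y":-0.002,"z":0,"yaw":0.03}
    - {"hand":-0.575,"x":0,"y":-0.001,"z":0,"yaw":0}
    - {"hand":-0.575,"x":0,"y":0,"z":0,"yaw":0}

```text
clock: 15.85
eef_pos: [464.9, 56.5, 56.6]
eef_rot: [3.136, -0.0, 1.716]
wrist_force: [16.2, 4.8, -11.0]
finger_gap: 20.2
finger_force: 8.1
```

Request:
arm_command:
  targets:
    - {"hand":-0.575,"x":0,"y":-0.001,"z":0,"yaw":0}
    - {"hand":-0.575,"x":0,"y":-0.001,"z":0,"yaw":0}
    - {"hand":-0.575,"x":0,"y":0,"z":0,"yaw":0}

```text
clock: 16.15
eef_pos: [463.4, 56.2, 56.7]
eef_rot: [3.135, -0.0, 1.716]
wrist_force: [20.0, 5.9, -13.2]
finger_gap: 23.3
finger_force: 10.0
```

The end stop is reached. I back off to centre and lift away.

Request:
arm_command:
  targets:
    - {"hand":-0.575,"x":0,"y":0.005,"z":0,"yaw":0}
    - {"hand":-0.575,"x":0,"y":0,"z":0,"yaw":0}
    - {"hand":-0.4,"x":0,"y":0,"z":0,"yaw":0}
    - {"hand":-0.4,"x":0,"y":0,"z":0,"yaw":0}
    - {"hand":-0.4,"x":0,"y":0,"z":-0.01,"yaw":0}
    - {"hand":-0.4,"x":0,"y":0,"z":-0.03,"yaw":0}
    - {"hand":-0.4,"x":0,"y":0,"z":-0.04,"yaw":0}
    - {"hand":-0.4,"x":0,"y":0,"z":-0.04,"yaw":0}
    - {"hand":-0.4,"x":0,"y":0,"z":-0.03,"yaw":0}
    - {"hand":-0.4,"x":0,"y":0,"z":0,"yaw":0}

```text
clock: 17.15
eef_pos: [466.9, 56.5, 210.9]
eef_rot: [3.134, 0.001, 1.714]
wrist_force: [0.9, -0.2, -0.3]
finger_gap: 28.2
finger_force: 0.0
```

Run:
```python
from h import *
k="w10";im=snap("wrist",k);c=get_calibration("wrist");print(proj("wrist",[470.4,58.9,74],c),proj("wrist",[454,33,35],c),manip.read_state()["wrist_force"])
```

```text
[318.89197131 190.41841463] [301.39040634 202.35506187] [-1.01086233 -0.04226459 -0.59821779]
```

View pics/w10.png

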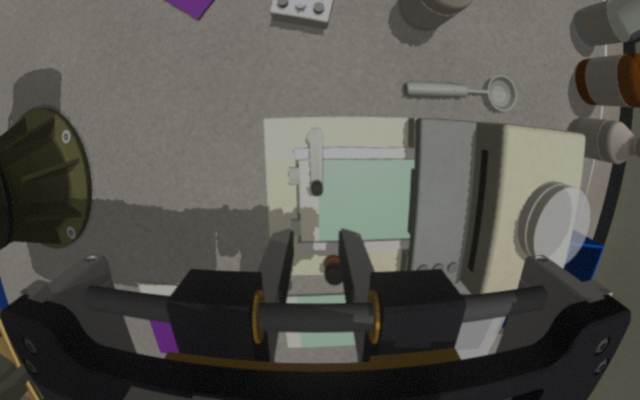

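The clip arm lies straight across the plate, from (316,135) to the knob at (317,188). The plate's band meets both stops at about (298,175) and (297,225), and the robot is clear of everything.

```bash
python3 -c "
from h import *
print(manip.sign_off())"
```

```text
the job is handed in; nothing more can be done
None
```

I drew the plate home against both stop blocks, pressing with no more than about 14 N, turned the clip over it to its end stop, let go and handed the job in; no verdict came back.

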